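# Take the spatula caddy off its safety hook and stand it in the tray

## Task

In the lacquer workshop, take the blue spatula caddy off its deep hook: lift it by one wooden grip until its bar nudges the sprung brass keeper up and clears the red upturned tip, then draw it out forwards between the two, never forcing anything. Then carry it upright and set it down gently, flat on the floor of the black tray on the other side, without shoving the tray; let go of it, and leave the jar, the wood block and the bowl where they are.

Things in the scene. Friction and masses are not known exactly. Their poses are not given: they have to be found in the camera images.
- stand: Hook stand fixed to the table, left or right. Sizes in mm. Origin on the table below the middle of the hook's throat; own +x points to the post, -x is the open side over which the caddy is drawn out. Base plate 150 x 140 x 12 (x -55 to +95). Pushing or pulling the caddy against any part of it (peg, tip, keeper, arm, rail) with more than 15 N is too much.
- saddle (a point): Top of the level steel saddle peg (12 wide, from the post to stand x = -12), 186 above the table. The middle of the caddy's bar hangs on it and may slide along it between tip and post. A red rail runs below it from tip to post inside the bail's opening, its underside 82 below the tip's top.
- tip_lowest (a point): Stand x = -17, 25 above the saddle: the LOWEST place the top of the red upturned tip can have (12 wide, x -20 to -14). The real top is 0 to 35 above this point (so 25 to 60 above the saddle), differs every time and is not measured: find it by feel or sight. Tip, keeper and top arm move together on one clamped red bracket which holds fast in use.
- keeper_lowest (a point): Same for the brass keeper's underside (14 wide, x -26 to +45): always 5 above the tip's top, so 0 to 35 above this point. It is sprung: the 8 thick bar must push it up at least 3 to pass out over the tip; it gives 10 upward in all (1.3 N at first touch, then 0.4 N per mm), then is hard against its stop.
- post_top (a point): Top of the aluminium post, 16 square, 310 tall, at stand x = +75. The red bracket on it is 26 wide with a 12 mm knob standing out to -y; it carries a red arm over the keeper whose top is 36 above the tip's top. Nothing else near the hook is wider than 16.
- caddy: Blue metal caddy, open box 90 (own x) x 180 (own y) x 45 tall, walls 3, about 0.2 to 0.33 kg, hanging upright from the hook with its own x along the stand's x. Origin: centre of the underside. A rigid steel bail stands over it: legs at y = +-88 and a round level bar 8 thick along y, its axis 150 above the underside (105 above the box's rim). When hung, its underside is 40 above the table.
- caddy_bar (a point): Middle of the caddy's bail bar (on its axis, 150 above the caddy's underside): the place that hangs on the hook.
- grip_left (a point): Centre of the wooden grip block on the bail bar at the caddy's own y = +60. The block is 16 (x) x 34 (y) x 24 (z); pinch it from above across its x. Held there the caddy hangs 60 off to the side, so grip firmly (about 100 N).
- grip_right (a point): Centre of the like wooden grip block at the caddy's own y = -60.
- tray: Black steel tray lying on the table on the other side from the stand, open box 200 (own x) x 260 (own y) x 22 tall, walls 4, floor 4 thick. Origin: centre of the underside. Heavy enough to stay put under a gentle touch.
- jar: Amber jar with a white cap, 52 across, 85 tall; origin at the centre of the underside. Leave alone.
- block: Wood block 80 x 40 x 30; origin at the centre of the underside. Leave alone.
- bowl: White bowl, 116 across, 62 tall; origin at the centre of the underside. Leave alone.
There are look-alikes about, which are no part of the job. There is more than one size of the caddy; the one meant has the size given above.

How it is judged:
By the outcome, as a careful person would: the job done as asked, in the order asked, and still so for the second after the job is handed in, with the robot touching nothing.
It also fails if it takes over 67 s, if anything falls off the work surface, if the arm or the gripper's body presses on something with over 40 N, if the wrist force passes 120 N, or if a joint passes its speed limit or range.

## Robot

A 6-joint arm with a two-finger parallel gripper is mounted at the origin on the work surface. World frame = base frame: x ahead of the robot, y to its left, z up, the work surface at z = 0. Lengths are in m, angles in rad, forces in N, time in s.
With the tool pointing down it reaches from about 0.35 to 1 m from the base axis. Payload 7.1 kg.
Tool frame: the origin (TCP) lies between the finger pads; the fingertips stand 22 mm ahead of it and the grasp point (between the pads) lies 3 mm ahead of it; z points along the fingers, y is the line along which they close (so a half turn about z gives the same grasp; the last joint's range is limited). The gripper opens to 85 mm and grips with 20 to 120 N. Pads are 22 mm wide; open, the fingers measure 114 mm over their backs; the gripper's body (76 mm by 85 mm) begins 54 mm behind the grasp point. The pads swing forward as they close: fully open they stand 13 mm farther back than shut.
Start: joints at [-1.151, 0.423, 1.63, -0, 1.089, -0.019], TCP at [0.266, -0.566, 0.253] pointing down, gripper open.
Joint ranges: [-3, 3], [-0.9, 2.11], [0.09, 2.58], [-1.31, 4.45], [0.11, 2.69], [-2.54, 2.54]. Speed limits (rad/s): [2.39, 2.39, 3.01, 3.14, 3.14, 3.14].

## Interface

Orientations are given as a rotation vector (axis times angle).
In Python, from rig import manip gives the robot as it stands. The module is installed in compiled form; this text tells all that it offers. Calls block until the motion is done:
- manip.move_to(position, orientation): joint-space move of the TCP to a pose.
- manip.servo_line(position, orientation=None, rate=0.15): straight line of the TCP; orientation=None keeps the orientation; rate is the mean speed in m/s.
- manip.set_joints(angles): joint-space move.
- manip.command_gripper(opening, f_grip=None): finger opening in m; f_grip is the grip in N (None keeps the last); returns when the fingers have stopped.
- manip.hold(seconds).
- manip.solve_ik(position, orientation): joint angles nearest the present ones, or None.
- manip.camera(name): name is "scene" or "top" or "wrist"; returns a dict with "image" (480x640x3 uint8, red, green, blue), "fx", "fy", "cx", "cy" (pixels), "cam_to_world" (4x4, takes a point from camera to world coordinates); the wrist camera has in their place "mount" (4x4, takes a point from camera to tool coordinates, whose origin is the TCP and whose axes are the flange's). Camera axes: x right, y down, z forward; pixel columns grow to the right and rows downward; lengths in m; the calibration is good to about 2 mm. A picture is of the moment at which its call begins: read the wrist's pose just before it. There is no depth.
A pose or a line that the arm cannot do raises manip.IKError and nothing moves.
- manip.sign_off(): hands the job in; it is judged then, once.
Readings, each from a call of its own:
- manip.get_time(): time.
- manip.get_joint_positions(): joint angles.
- manip.get_joint_vel(): joint speeds.
- manip.get_tau(): joint torques, N m.
- manip.get_position(): TCP position.
- manip.get_ee_rot(): TCP orientation.
- manip.get_contact_force(): force on the tool from outside, world axes, zero at the start.
- manip.get_torque(): the same for the moment, N m.
- manip.get_width(): finger opening in m.
- manip.get_grip_force(): force on a finger pad.
Only numpy, scipy, OpenCV 4.12 (cv2) and the standard library are available. Lean on these libraries where they do the work, as an engineer would, in place of code of your own. Each camera call takes 0.05 s, during which the arm holds its last target. There are 200 camera calls.

## Working session

There is one attempt and no reset: what is moved stays moved. The work goes in short steps, each a Python script; the robot and the scene stay as the last script left them, time stands still between calls to the robot, and variables do not carry over. Pictures are saved under pics/ and viewed, at most 10 in all, crops included, and the job is handed in when it is done.

```bash
mkdir -p pics; python3 - <<'E'
from rig import manip as m
import cv2,numpy as np,pickle
d={}
for n in("scene","top","wrist"):
    c=m.camera(n);d[n]=c;cv2.imwrite(f"pics/{n}0.png",c["image"][:,:,::-1])
    print(n,c["fx"],c["cx"],c["cy"],np.round(c.get("cam_to_world",c.get("mount")),3).tolist())
pickle.dump(d,open("c0.pkl","wb"));print(m.get_time(),m.get_ee_rot(),m.get_position(),m.get_contact_force())
E
```

```text
scene 512.5773239728346 324.8381700332507 246.06744133702378 [[-0.707, 0.532, -0.466, 1.096], [0.707, 0.518, -0.481, 0.593], [-0.014, -0.669, -0.743, 1.127], [0.0, 0.0, 0.0, 1.0]]
top 445.177250183747 320.733258851272 238.16571056400747 [[0.007, -0.998, 0.069, 0.436], [-1.0, -0.007, -0.003, -0.002], [0.003, -0.069, -0.998, 1.049], [0.0, 0.0, 0.0, 1.0]]
wrist 415.416982894289 316.10123961926325 243.70760779440445 [[0.001, -0.952, -0.305, 0.077], [1.0, 0.001, 0.001, -0.0], [-0.0, -0.305, 0.952, -0.122], [0.0, 0.0, 0.0, 1.0]]
0.15 [-3.06508519e+00 -6.83560370e-01  4.13478886e-04] [ 0.26538594 -0.56540116  0.25270294] [-0.51336342  0.15764629 -1.01388476]
```

View pics/scene0.png

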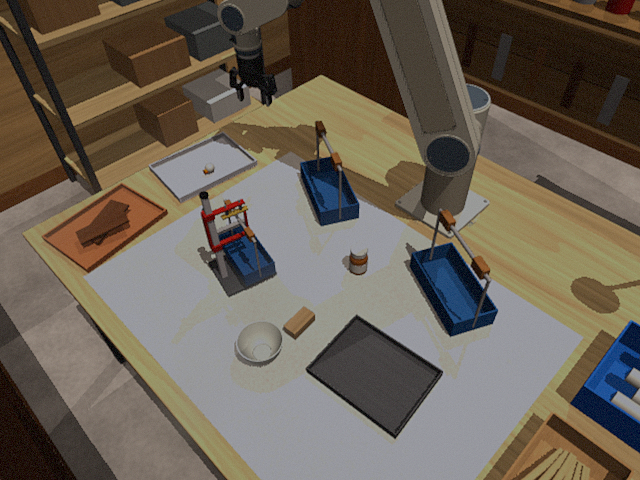

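View pics/top0.png

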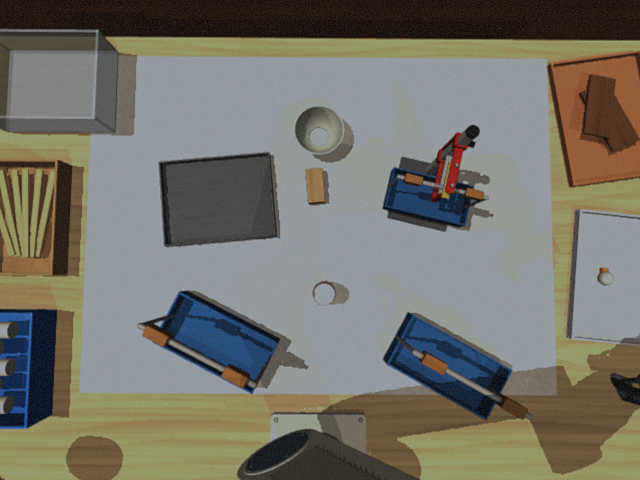

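```bash
python3 - <<'E'
import cv2,numpy as np
a=cv2.imread("pics/top0.png")[105:245,370:510];b=cv2.imread("pics/scene0.png")[180:300,180:300]
cv2.imwrite("pics/crop1.png",np.hstack([cv2.resize(a,(400,400),interpolation=2),cv2.resize(b,(400,400),interpolation=2)]))
E
```

```text
(no output)
```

View pics/crop1.png

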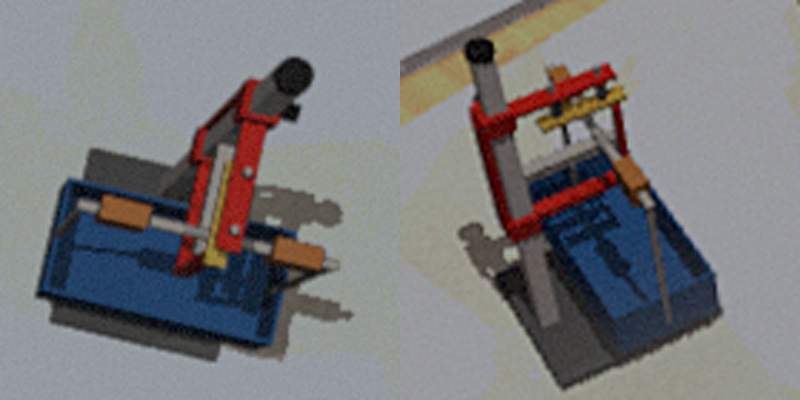

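Three blue caddies in the top view: (432,197) hanging on the red/brass hook, about 83 px long, i.e. 180 mm at its height. The ones at (222,340) and (448,365) are larger and stand on the table. The hung one is meant, and the crop confirms it: bar through the hook, red tip, brass keeper, grips at about (414,179) and (474,194), post cap at (472,132).

```bash
cat > h.py <<'E'
import cv2,numpy as np,pickle
def ray(c,uv,T=None):
    T=c["cam_to_world"] if T is None else T
    d=T[:3,:3]@np.array([(uv[0]-c["cx"])/c["fx"],(uv[1]-c["cy"])/c["fy"],1]);return T[:3,3],d
def plane(c,uv,z,T=None):
    o,d=ray(c,uv,T);return o+d*(z-o[2])/d[2]
def proj(c,p,T=None):
    T=c["cam_to_world"] if T is None else T
    q=T[:3,:3].T@(np.asarray(p)-T[:3,3]);return np.array([c["fx"]*q[0]/q[2]+c["cx"],c["fy"]*q[1]/q[2]+c["cy"]])
def tri(c1,u1,c2,u2):
    o1,d1=ray(c1,u1);o2,d2=ray(c2,u2)
    s=np.linalg.lstsq(np.c_[d1,-d2],o2-o1,rcond=None)[0];a,b=o1+s[0]*d1,o2+s[1]*d2
    return (a+b)/2,np.linalg.norm(a-b)
def blobs(c,lo,hi,roi,amin=15):
    x0,y0,x1,y1=roi;hsv=cv2.cvtColor(c["image"],cv2.COLOR_RGB2HSV)[y0:y1,x0:x1]
    n,l,s,ce=cv2.connectedComponentsWithStats(cv2.inRange(hsv,lo,hi))
    return [(s[i,4],ce[i]+[x0,y0],s[i,:4]+[x0,y0,0,0],l==i) for i in range(1,n) if s[i,4]>=amin]
E
python3 - <<'E'
from h import *
d=pickle.load(open("c0.pkl","rb"));t,s=d["top"],d["scene"]
P=lambda l:[print(a,np.round(c,1),b.tolist()) for a,c,b,_ in l]
print("topgrip");g=blobs(t,(6,110,90),(17,255,255),(385,160,500,215));P(g)
print("scenegrip");P(blobs(s,(6,110,70),(17,255,255),(215,190,280,260)))
print("red top");P(blobs(t,(0,150,90),(4,255,255),(400,110,500,215)))
print("red scene");P(blobs(s,(0,150,90),(4,255,255),(190,180,280,260)))
print("brass");P(blobs(t,(20,130,100),(32,255,255),(400,110,500,215)));P(blobs(s,(20,130,100),(32,255,255),(190,180,280,260)))
for u in((414.1,178.9),(474.3,193.9)):
    p=plane(t,u,.202);print(p,proj(s,p))
pt=plane(t,(472.2,131.6),.31);print("post",pt,proj(s,pt))
# tray: dark unsaturated
b=max(blobs(t,(0,0,0),(180,90,85),(140,130,300,265)),key=lambda q:q[0]);print(b[0],b[1],b[2])
cn=max(cv2.findContours(b[3].astype('uint8'),0,2)[0],key=cv2.contourArea)
r=cv2.minAreaRect(cn);bx=cv2.boxPoints(r)+[140,130];W=np.array([plane(t,u,.015)[:2] for u in bx]);print(r,W.round(3),W.mean(0),np.linalg.norm(W[1]-W[0]),np.linalg.norm(W[2]-W[1]))
E
```

```text
topgrip
138 [413.4 178.6] [405, 173, 18, 12]
132 [473.9 193.2] [466, 188, 17, 11]
scenegrip
23 [227.4 202. ] [225, 200, 6, 5]
62 [248.6 231.5] [244, 226, 10, 13]
red top
54 [458.3 141.3] [454, 133, 14, 15]
340 [454.  169.4] [446, 147, 17, 46]
118 [439.4 167.7] [435, 150, 9, 34]
25 [434.2 194.4] [432, 191, 6, 7]
red scene
173 [222.8 208.5] [201, 200, 44, 18]
100 [227.1 240. ] [212, 233, 29, 16]
brass
83 [445.5 185.1] [442, 162, 9, 37]
70 [235.  211.9] [223, 206, 24, 13]
[ 0.61045964 -0.18365315  0.202     ] [248.0480826  229.39955761]
[ 0.58212619 -0.29927222  0.202     ] [228.59944461 201.88605812]
post [ 0.67006217 -0.25965754  0.31      ] [202.4483192  194.70762526]
9537 [217.77571563 199.36468491] [159 153 118  94]
((77.98292541503906, 69.29932403564453), (85.47822570800781, 114.98857116699219), 85.13549041748047) [[0.686 0.381]
 [0.711 0.112]
 [0.51  0.092]
 [0.485 0.358]] [0.59789856 0.23600899] 0.2704456529058994 0.2023072281497378
```

```bash
python3 - <<'E'
from h import *
d=pickle.load(open("c0.pkl","rb"));t,s=d["top"],d["scene"]
th=np.radians(-13.8);ux=np.array([np.cos(th),np.sin(th),0]);uy=np.array([-np.sin(th),np.cos(th),0])
pp=np.array([.6701,-.2597,0]);O=pp-.075*ux;print("O",O)
# scene ray vs stand plane y=0: arm end, tip top guess, rail end low
for n,u in(("armend",(243,201)),("tip",(246,211)),("rail low end",(244,236)),("brass front",(246,208))):
    o,dd=ray(s,u)
    for y in(0,.007):
        k=(y-(o-O)@uy)/(dd@uy);q=o+k*dd-O;print(n,y,"x",round(q@ux,4),"z",round(q[2],4))
# predicted pixels for each bracket height h (tip above saddle)
for h in(25,35,45,55):
    z=.186+h/1000
    print(h,[proj(s,O+ux*x+[0,0,zz]).round(1).tolist() for x,zz in((-.017,z),(-.026,z+.005),(-.02,z-.082))],"top:",[proj(t,O+ux*x+[0,0,zz]).round(1).tolist() for x,zz in((-.02,z+.036),(.067,z+.036),(-.026,z+.01))])
im=s["image"][:,:,::-1]
cv2.imwrite("pics/crop2.png",np.hstack([cv2.resize(im[190:250,190:260],(560,480),interpolation=0)]))
E
```

```text
O [ 0.59726493 -0.24180999  0.        ]
armend 0 x -0.0209 z 0.2422
armend 0.007 x -0.0186 z 0.2489
tip 0 x -0.0241 z 0.2054
tip 0.007 x -0.0218 z 0.2123
rail low end 0 x -0.0062 z 0.1209
rail low end 0.007 x -0.004 z 0.1285
brass front 0 x -0.0255 z 0.2154
brass front 0.007 x -0.0232 z 0.2223
25 [[243.2, 210.5], [246.1, 207.8], [248.3, 232.0]] top: [[448.8, 191.8], [459.5, 146.3], [444.0, 197.3]]
35 [[242.7, 207.6], [245.6, 204.9], [247.8, 229.4]] top: [[450.4, 190.9], [461.2, 144.8], [445.6, 196.4]]
45 [[242.2, 204.8], [245.1, 202.1], [247.3, 226.8]] top: [[452.1, 189.9], [463.0, 143.2], [447.1, 195.5]]
55 [[241.6, 201.9], [244.6, 199.2], [246.8, 224.2]] top: [[453.8, 188.9], [464.8, 141.6], [448.7, 194.6]]
```

View pics/crop2.png

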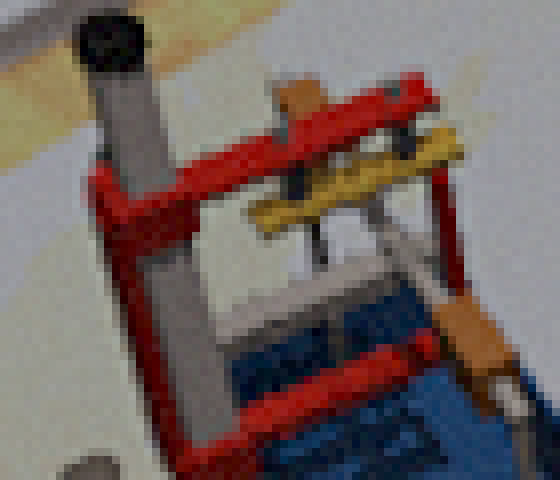

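Brass keeper front end is at scene (247.5,208.5) and the red arm end at (244,200). Both match a tip top at the low end, about 25–30 mm above the saddle. The grip spacing measures 119 mm (120 true) and the throat-to-post distance 76 mm (75 true), so the poses hold. Next I go over the top to the left grip.

```bash
cat >> h.py <<'E'
from scipy.spatial.transform import Rotation as Ro
th=np.radians(-13.8)
UX=np.array([np.cos(th),np.sin(th),0]);UY=np.array([-np.sin(th),np.cos(th),0]);O=np.array([.5973,-.2418,0])
def orient(yx): # finger line along yx (unit, horizontal), pointing down
    z=np.array([0,0,-1.]);return Ro.from_matrix(np.c_[np.cross(yx,z),yx,z]).as_rotvec()
E
python3 - <<'E'
from h import *
from rig import manip as m
R=orient(UX);G=np.array([.6106,-.1832,0])
p=m.get_position();m.servo_line([p[0],p[1],.42],rate=.3)
m.move_to(G+[0,0,.42],R);m.servo_line(G+[0,0,.30],rate=.2);m.hold(.3)
P=m.get_position();E=Ro.from_rotvec(m.get_ee_rot()).as_matrix();c=m.camera("wrist")
T=np.eye(4);T[:3,:3]=E;T[:3,3]=P;T=T@c["mount"];pickle.dump((c,T),open("w1.pkl","wb"))
print(P,G,m.get_time(),m.get_joint_positions().round(2),m.get_contact_force(),"grip px",proj(c,G+[0,0,.202],T))
for _ in range(5): m.hold(.02);print(m.get_contact_force().round(2))
for a,ce,b,_ in blobs(c,(6,110,70),(17,255,255),(0,0,640,480),150): print(a,ce,b,plane(c,ce,.202,T))
cv2.imwrite("pics/w1.png",c["image"][:,:,::-1])
E
```

```text
[ 0.61098095 -0.18332009  0.30112134] [ 0.6106 -0.1832  0.    ] 3.825 [-0.31  0.39  1.56  0.    1.19 -0.07] [-0.49577706  0.49495897 -0.47874652] grip px [316.95222336 255.38804427]
[-0.48 -1.05 -0.74]
[-0.23 -0.06 -0.59]
[ 0.07  0.21 -0.58]
[0.3  0.   0.17]
[-0.91  0.88 -0.04]
380 [12.09210526 52.12631579] [ 0 35 23 44] [ 0.49168869 -0.04636013  0.202     ]
1515 [315.87788779 252.13531353] [302 224  28  57] [ 0.6104732 -0.1811761  0.202    ]
809 [317.5723115  430.65760198] [306 414  24  35] [ 0.58227543 -0.30092261  0.202     ]
```

View pics/w1.png

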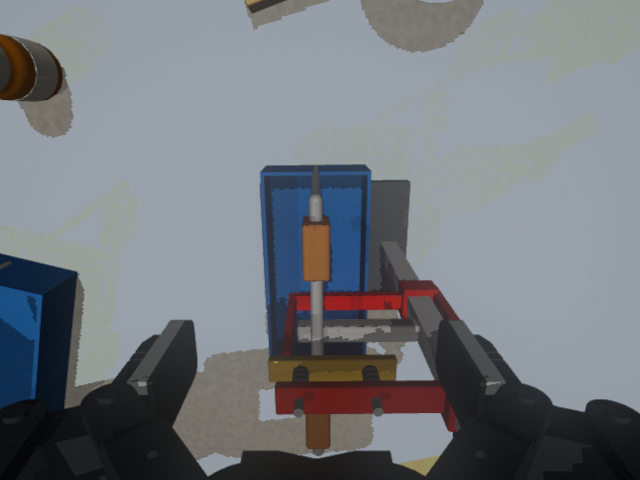

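The left grip sits centred between the open fingers at (316,252). The keeper's near lower edge is at about row 360, which gives a third height estimate by ray to its plane. Next: descend, grip, and measure by feel.

```bash
cat >> h.py <<'E'
def favg(m,n=15):
    f=[]
    for _ in range(n): m.hold(.02);f.append(m.get_contact_force())
    return np.mean(f,0)
E
python3 - <<'E'
from h import *
from rig import manip as m
c,T=pickle.load(open("w1.pkl","rb"))
b=max(blobs(c,(18,120,60),(32,255,255),(255,340,410,390)),key=lambda q:q[0]);print("brass",b[0],b[2])
for col in(285,310,330,350,380):
    r=np.where(b[3][:,col-255])[0]
    for row,y in((r.min()+340,.007),(r.max()+341,-.007)):
        o,d=ray(c,(col,row),T);q=o+d*((y-(o-O)@UY)/(d@UY))-O;print(col,row,"x,z",(q@UX).round(4),q[2].round(4))
G=np.array([.6106,-.1825,0]);R=orient(UX)
m.servo_line(G+[0,0,.193],R,rate=.12);f0=favg(m);print("before",f0.round(2))
m.command_gripper(.0,f_grip=100);m.hold(.2)
print(m.get_width(),m.get_grip_force(),favg(m).round(2),m.get_position(),m.get_time())
E
```

```text
brass 2175 [269 359 127  23]
285 361 x,z -0.0186 0.2255
285 381 x,z -0.019 0.2239
310 360 x,z -0.0049 0.2245
310 381 x,z -0.005 0.2239
330 360 x,z 0.0061 0.2245
330 381 x,z 0.0063 0.2239
350 359 x,z 0.0172 0.2236
350 381 x,z 0.0175 0.2239
380 359 x,z 0.0338 0.2236
380 380 x,z 0.0345 0.223
before [-0.   -0.25 -0.07]
0.014382967010671495 97.37061738967896 [-1.76  0.35  2.55] [ 0.61050973 -0.18250864  0.19305672] 6.2917
```

```bash
python3 - <<'E'
from h import *
from rig import manip as m
p=m.get_position();p0=np.array([p[0],p[1],.193])
m.servo_line(p0+[0,0,.008],rate=.03);print(8,favg(m,20).round(2),m.get_torque().round(2))
m.servo_line(p0+[0,0,.017],rate=.04);base=favg(m,25);print(17,base.round(2),m.get_torque().round(2))
hits=0
for L in np.arange(.018,.040,.001):
    m.servo_line(p0+[0,0,L],rate=.02);f=favg(m,10);dz=f[2]-base[2];print(round(L*1e3),f.round(2),round(m.get_position()[2]-.193,4))
    if dz<-2.0: break
print(m.get_time())
c=m.camera("scene");pickle.dump(c,open("s2.pkl","wb"))
cv2.imwrite("pics/s2.png",cv2.resize(c["image"][170:270,180:300,::-1],(720,600),interpolation=2))
E
```

```text
8 [ 0.01  0.1  -2.27] [ 0.13 -0.01  0.01]
17 [ 0.1  -0.09 -2.1 ] [ 0.09 -0.03 -0.03]
18 [ 0.06  0.26 -2.35] 0.018
19 [ 0.02 -0.05 -2.32] 0.019
20 [ 0.15  0.03 -2.04] 0.02
21 [-0.18  0.1  -2.7 ] 0.021
22 [-0.03 -0.18 -2.27] 0.022
23 [-0.17  0.03 -2.51] 0.023
24 [ 0.08 -0.17 -2.42] 0.024
25 [-0.14  0.04 -2.21] 0.025
26 [-0.24  0.08 -3.77] 0.0258
27 [-0.19  0.16 -4.28] 0.0269
12.0
```

View pics/s2.png

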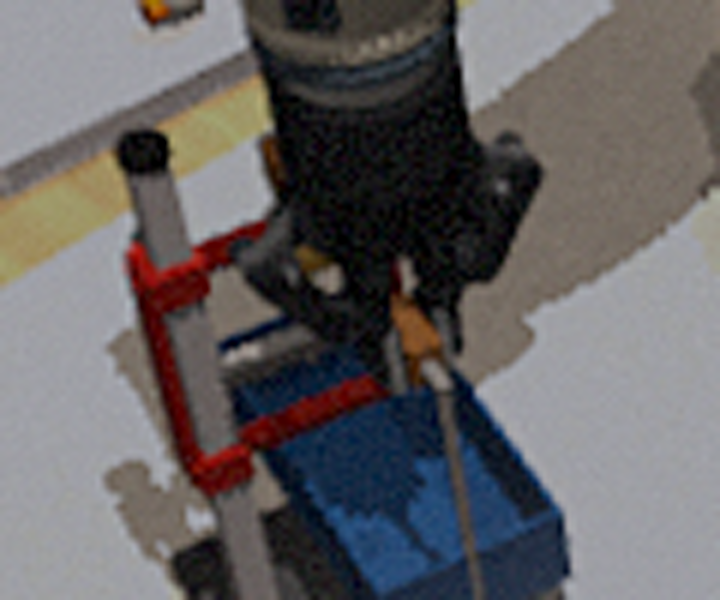

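Contact was felt at 25.5 mm lift, a clean step of about 1.4 N, so the tip top is about 28.5 mm above the saddle. The bar passes at 28.5–35.5 mm lift, and I take 32.

```bash
python3 - <<'E'
from h import *
from rig import manip as m
p=m.get_position();q=np.array([p[0],p[1],.193])
for L in(.029,.031,.0322):
    m.servo_line(q+[0,0,L],rate=.02);f=favg(m,8);print(L,f.round(2))
    if f[2]<-9: raise SystemExit("too hard")
q=q+[0,0,.0322]
for i in range(1,14):
    s=.004*i
    m.servo_line(q-UX*s,rate=.03);f=favg(m,4);print(round(s,3),"fx %.2f fy %.2f fz %.2f"%(f@UX,f@UY,f[2]))
    if abs(f@UX)>6 or f[2]<-11: print("STOP");break
print(m.get_time(),m.get_torque().round(2),m.get_position())
E
```

```text
0.029 [ 0.31 -0.27 -5.08]
0.031 [ 0.1  -0.36 -5.87]
0.0322 [-0.02 -0.31 -6.22]
0.004 fx 1.53 fy -0.47 fz -6.09
0.008 fx 1.53 fy 0.04 fz -5.79
0.012 fx 0.82 fy -0.42 fz -5.90
0.016 fx 0.74 fy 0.26 fz -6.25
0.02 fx 0.95 fy 0.05 fz -5.87
0.024 fx 1.17 fy -0.01 fz -6.24
0.028 fx -3.36 fy 0.15 fz -5.21
0.032 fx 0.16 fy 0.05 fz -1.94
0.036 fx 0.09 fy -0.06 fz -2.06
0.04 fx 0.18 fy 0.01 fz -2.32
0.044 fx 0.18 fy -0.11 fz -2.54
0.048 fx -0.08 fy 0.64 fz -2.45
0.052 fx 0.08 fy -0.12 fz -2.22
17.75 [ 0.14 -0.03  0.02] [ 0.55988201 -0.17004768  0.22523624]
```

It came out cleanly, with at most about 3 N on the stand. Next I draw it clear, raise it, and carry it over the tray, turned to the tray's yaw.

```bash
python3 - <<'E'
from h import *
from rig import manip as m
p=m.get_position();m.servo_line(p-UX*.085,rate=.12)
p=m.get_position();m.servo_line([p[0],p[1],.31],rate=.12)
ty=np.array([-.025,.269,0]);ty/=np.linalg.norm(ty);tx=np.array([ty[1],-ty[0],0])
C=np.array([.598,.236,0]);g=C+.06*ty
m.servo_line(g+[0,0,.31],orient(tx),rate=.18);m.servo_line(g+[0,0,.225],rate=.12);m.hold(.5)
print(m.get_time(),m.get_position(),favg(m).round(2))
P=m.get_position();E=Ro.from_rotvec(m.get_ee_rot()).as_matrix();c=m.camera("wrist");T=np.eye(4);T[:3,:3]=E;T[:3,3]=P;T=T@c["mount"]
s=m.camera("scene");t=m.camera("top");pickle.dump((c,T,s,t),open("c3.pkl","wb"))
for a,ce,b,_ in blobs(c,(6,110,70),(17,255,255),(200,150,430,480),150): print(a,ce,b,plane(c,ce,.225+.009,T),"expect right",C-.06*ty)
cv2.imwrite("pics/p3.png",np.hstack([cv2.resize(s["image"][220:460,270:470,::-1],(400,480)),cv2.resize(t["image"][100:280,120:270,::-1],(400,480))]))
E
```

```text
23.5333 [0.59247551 0.29575502 0.22516622] [-0.02 -0.1  -2.24]
4842 [316.03634862 357.30896324] [291 301  51 110] [0.59085478 0.30042365 0.234     ] expect right [0.60355228 0.17625745 0.        ]
```

View pics/p3.png

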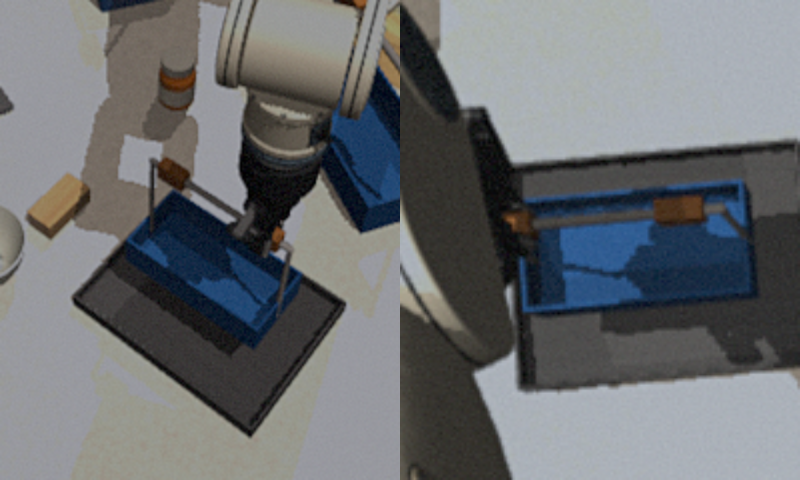

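The caddy hangs level, centred over the tray and in line with it (the scene-view offset is from its 72 mm height). Now I lower it by feel.

```bash
python3 - <<'E'
from h import *
from rig import manip as m
p=m.get_position()
m.servo_line([p[0],p[1],.172],rate=.08);b=favg(m,15);print("base",b.round(2))
z=.168
m.servo_line([p[0],p[1],z],rate=.03)
while z>.152:
    z-=.001;m.servo_line([p[0],p[1],z],rate=.02);f=favg(m,8);print(round(z,3),f.round(2),m.get_torque().round(2))
    if f[2]-b[2]>1.4: break
print(m.get_time())
c=m.camera("scene");cv2.imwrite("pics/p4.png",cv2.resize(c["image"][220:440,270:490,::-1],(600,600)))
E
```

```text
base [ 0.08 -0.13 -2.23]
0.167 [-0.05  0.16 -2.35] [ 0.13  0.04 -0.02]
0.166 [-0.13 -0.01 -2.46] [0.14 0.02 0.03]
0.165 [ 0.28  0.05 -2.19] [ 0.13 -0.02 -0.02]
0.164 [-0.08  0.23 -2.49] [0.14 0.02 0.05]
0.163 [ 0.2  -0.09 -2.54] [ 0.07 -0.03 -0.05]
0.162 [-0.09 -0.01 -2.1 ] [0.15 0.04 0.02]
0.161 [-0.01 -0.13 -2.21] [0.15 0.06 0.01]
0.16 [-0.39 -0.02 -2.06] [0.16 0.03 0.02]
0.159 [-0.31 -0.05 -2.18] [ 0.1  -0.01  0.02]
0.158 [ 0.24 -0.05 -2.5 ] [0.14 0.03 0.01]
0.157 [-0.14  0.24  1.67] [0.06 0.11 0.02]
29.4917
```

View pics/p4.png

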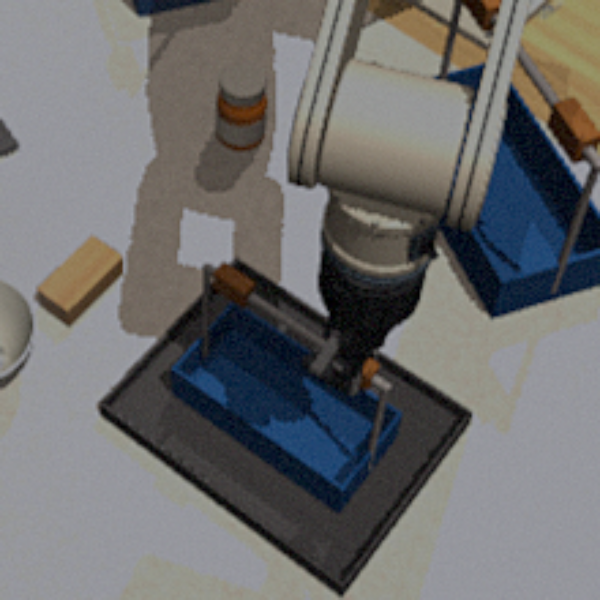

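It touched down at exactly the predicted height (TCP 0.157), sitting flat on the tray floor and clear of the walls. Next: release, rise straight up, and check.

```bash
python3 - <<'E'
from h import *
from rig import manip as m
m.command_gripper(.06,f_grip=20);m.hold(.3);print(favg(m,8).round(2),m.get_width())
p=m.get_position();m.servo_line([p[0],p[1],.34],rate=.12)
m.move_to([.45,-.02,.42],m.get_ee_rot());m.hold(.5)
t=m.camera("top");s=m.camera("scene");print(m.get_time(),favg(m,8).round(2))
cv2.imwrite("pics/p5.png",np.hstack([cv2.resize(s["image"][180:440,190:450,::-1],(400,400)),cv2.resize(t["image"][90:310,130:350,::-1],(400,400))]))
E
```

```text
[ 0.05  0.02 -0.24] 0.06011274603157358
34.0833 [ 0.23  0.18 -0.07]
```

View pics/p5.png

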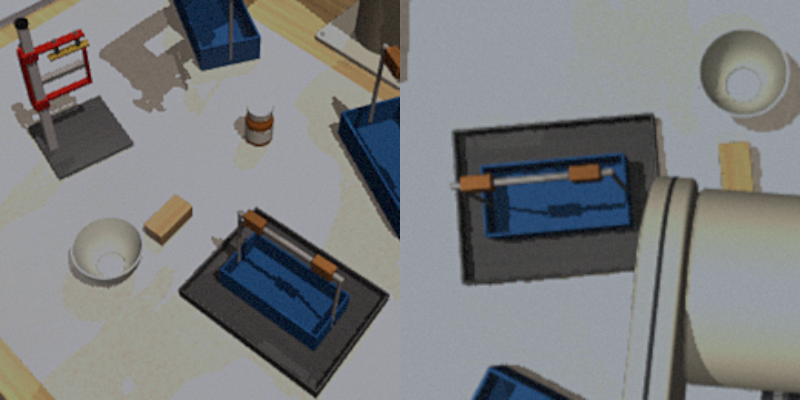

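The caddy stands free and flat in the tray, crop (285,285). The hook is empty, the jar, block and bowl are where they were, and the robot touches nothing.

```bash
python3 -c "
from rig import manip as m
print(m.sign_off())"
```

```text
the job is handed in; nothing more can be done
None
```

The blue caddy is off its hook and standing flat and released in the black tray; the jar, block and bowl look undisturbed in the last pictures, and the job was handed in at about 34 s of the 67 s allowed.

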